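# Seat the gear arbor in the tilted checking spindle

### The job

Take the gear arbor (the tool with the straight round mandrel and the slotted flange) out of the wooden rack and fit its tapered shank into the tilted spindle of the checking stand: feel for the two drive dogs by turning it until the flange slots drop over them, and press it gently fully home, flange flat against the spindle face. Keep hold of it until it is home, then let go and leave it there; leave the dead centre in the rack and the parts lying on the bench where they are.

Things in the scene. Friction and masses are not known exactly. Their poses are not given: they have to be found in the camera images.
- arbor: Loose plain-steel gear arbor, 0.55 to 0.85 kg, 131 mm long. Origin: on its axis in the plane of the flange's underside; z runs from shank to mandrel. Flange z 0 to 14 mm, diameter 62 mm, with two open slots cut through its full thickness at its +x and -x sides, 17 mm wide (across y), from radius 18.5 mm to the rim. Starts standing shank down in one of the rack's holes, flange on the rack.
- mandrel (a point): Point on the arbor's axis 45 mm above its origin, in its straight round mandrel (diameter 28 mm, z 14 to 72 mm of the arbor), the place to grip; a stub of diameter 23 mm ends it at 76 mm. Axes as the arbor's.
- shank_tip (a point): Small end of the arbor's tapered shank, on its axis 55 mm below its origin. The shank's diameter is 20 mm here and 36 mm at the flange. Axes as the arbor's.
- nose (a point): Centre of the spindle's flat front face (steel, diameter 80 mm), in the taper's mouth. z: spindle axis out of the taper, leaning 22 to 34 degrees from vertical, roughly towards the robot; y is level, x points away from the robot and up. Home, the arbor's flange lies flat on the face: its origin is at this point, its z along this z, with about 1 mm of side play. Spindle and tilt are locked.
- dogs (a point): Point on the spindle axis 9 mm out from the face, level with the tops of the two drive dogs, which stand opposite one another, 12 mm wide (8 mm at the bevelled top), at radius 22 to 31 mm. Axes as the nose's. Their line lies within 35 degrees, either way, of this x axis; the angle is not reported: see or feel it. More than some 5 degrees off, the flange stops here, 9 mm short of home.
- taper_end (a point): Bottom of the spindle's taper, on the axis 62 mm inside the face. The bore has diameter 38.4 mm at the face and narrows as the shank does, to 20.4 mm here. Axes as the nose's.
- head: The fixed checking stand, grey: base plate 200 x 160 x 16 mm and two cheeks (70 x 16 mm, inner faces 108 mm apart, 132 mm high) to its left and right, holding the tilted spindle cartridge (diameter 86 mm, its collar 104 mm). Origin: centre of the base's underside; x points roughly away from the robot. The tilt axis runs along y 110 mm above the origin; the spindle face is 70 mm from it.
- rack: Fixed wooden block, 130 x 240 x 70 mm (x, y, z), origin at the centre of its underside. Two vertical through holes of diameter 43 mm at y = -60 and +60 mm: the arbor stands in one, the dead centre in the other.
- centre: Bystander: loose dead centre, plain steel, the same tapered shank but a round collar without slots (diameter 54 mm, 12 mm thick) and above it a pointed nose of diameter 32 mm, tip 62 mm above the origin. Origin as the arbor's: on the axis at the collar's underside. To be left in the rack.
- gear: Bystander: loose dark gear lying flat, diameter 92 mm, 24 mm high, origin under its centre.
- bearing: Bystander: loose bearing ring lying flat, diameter 54 mm, 16 mm high, origin under its centre.
- cup: Bystander: loose plastic cup, upright, rim diameter 68 mm, 75 mm high, origin under its centre.
Things that resemble listed ones, but are neither listed nor needed, are in the scene too. Leave any blue or purple look-alike of the arbor alone.

How it is judged:
By the outcome, as a careful person would: the job done as asked, in the order asked, and still so for the second after the job is handed in, with the robot touching nothing.
It also fails if it takes over 61 s, if anything falls off the work surface, if the arm or the gripper's body presses on something with over 40 N, if the wrist force passes 120 N, or if a joint passes its speed limit or range.

### The arm

A 7-joint arm with a two-finger parallel gripper is mounted at the origin on the work surface. World frame = base frame: x ahead of the robot, y to its left, z up, the work surface at z = 0. Lengths are in m, angles in rad, forces in N, time in s.
With the tool pointing down it reaches from about 0.4 to 0.875 m from the base axis. Payload 19.3 kg.
Tool frame: the origin (TCP) lies midway between the tips of the shut fingers; the grasp point (between the pads) lies 19 mm behind it; z points along the fingers, y is the line along which they close (so a half turn about z gives the same grasp; the last joint's range is limited). The gripper opens to 85 mm and grips with 20 to 120 N. Pads are 22 mm wide; open, the fingers measure 114 mm over their backs; the gripper's body (76 mm by 85 mm) begins 54 mm behind the grasp point. The pads swing forward as they close: fully open they stand 13 mm farther back than shut.
Start: joints at [1.03, 0.521, -0.036, 1.599, 0.021, 1.021, -0.113], TCP at [0.283, -0.557, 0.231] pointing down, gripper open.
Joint ranges: [-2.91, 2.91], [-0.3, 2.13], [-1.5, 1.42], [0.17, 2.43], [-1.26, 4.41], [0.16, 1.93], [-2.52, 2.52]. Speed limits (rad/s): [1.89, 1.89, 2.39, 2.39, 3.01, 3.01, 3.01].

### API

Orientations are given as a unit quaternion [x, y, z, w].
In Python, from plant import ctrl gives the robot as it stands. The module is installed in compiled form; this text tells all that it offers.
- The arm moves only by the tool play_rows, never from a script. Its argument "rows" is a list that holds one entry, the list of rows, each a list of 6 numbers: the shift along the world's x, y, z in mm, then the turn, a rotation vector about the world's x, y, z in degrees. A call has 1 to 8 rows; each row is the pose to reach, as a shift and turn from the pose commanded when the call began; what a row does not reach only later rows make up. A row lasts 1/10 s, in which the tool goes at most 50 mm and 8.59 degrees, less where a joint would pass 70% of its speed; a pose out of reach is approached as far as the arm can. A call with a gripper value outside its range is refused whole. "grip" is the opening, from 0 (shut) to 1 (fully open), set as the call begins (left out, the last holds). The fingers move at their own pace and stop on an object; "newtons" is the grip in N (left out, the last holds). Time passes only in rows, so rows that repeat a pose let the fingers close. It gives the time, the measured TCP pose, the force, the opening and the grip force at its end, in the units of the state.
- ctrl.state(): the state, without advancing time (a new reading comes with each control period).
- ctrl.read_camera(name): name is "side" or "top" or "wrist"; returns the picture (480x640x3 uint8, red, green, blue); there is no depth.
- ctrl.camera_model(name): a dict with "K" (3x3 intrinsics, pixels), "D" ([k1, k2, p1, p2, k3] as OpenCV has them; the pictures are not rectified), "pose" (4x4, takes a point from camera to world coordinates). Camera axes: x right, y down, z forward; pixel columns grow to the right and rows downward; lengths in m; the calibration is good to about 2 mm. A picture is of the moment at which its call begins: read the wrist's pose just before it. camera_model takes no time and is no camera call; for the wrist camera it gives the pose at the moment of the call.
- ctrl.close_job(): hands the job in; it is judged then, once.
The state is a dict: "time_s": time; "joint_pos": joint angles; "joint_vel": joint speeds; "tau": joint torques, N m; "tcp_pos": TCP position; "eef_rot": TCP orientation; "ft_force": force on the tool from outside, world axes, zero at the start; "moment": the same for the moment, N m; "opening": finger opening in m; "finger_force": force on a finger pad.
Only numpy, scipy, OpenCV 4.12 (cv2) and the standard library are available. Lean on these libraries where they do the work, as an engineer would, in place of code of your own. Each camera call takes 0.05 s, during which the arm holds its last target. There are 200 camera calls.

## Working session

There is one attempt and no reset: what is moved stays moved. The work goes in short steps, Python scripts to look and compute and a tool call to move; the robot and the scene stay as the last step left them, time stands still between calls to the robot, and variables do not carry over. Pictures are saved under pics/ and viewed, at most 10 in all, crops included, and the job is handed in when it is done.

Besides the shell and the picture viewer there is one more tool, called after "Request:" by a JSON object that holds its "fn" and its "kwargs", one argument or row to a line. play_rows: Moves the arm, as the interface text tells. Its arguments: {"type":"object","properties":{"rows":{"type":"array","items":{"type":"array","items":{"type":"array","items":{"type":"number"}}}},"grip":{"type":"number"},"newtons":{"type":"number"}},"required":["rows"]}

```bash
mkdir -p pics; cat > h.py <<'E'
import numpy as np,cv2
from plant import ctrl
def snap(n,f):
    m=ctrl.camera_model(n); im=ctrl.read_camera(n); cv2.imwrite('pics/'+f,im[:,:,::-1]); np.savez('pics/'+f+'.npz',K=m['K'],D=m['D'],T=m['pose']); return im
def cam(f): 
    d=np.load('pics/'+f+'.npz'); return d['K'],d['D'],d['T']
def ray(f,px):
    K,D,T=cam(f); u=cv2.undistortPoints(np.array([[px]],float),np.array(K,float),np.array(D,float))[0,0]
    return T[:3,3],T[:3,:3]@np.array([u[0],u[1],1])
def onz(f,px,z):
    o,d=ray(f,px); return o+d*(z-o[2])/d[2]
def tri(a,pa,b,pb):
    o,d=ray(a,pa);p,e=ray(b,pb); s=np.linalg.lstsq(np.c_[d,-e],p-o,rcond=None)[0]
    A,B=o+s[0]*d,p+s[1]*e; return (A+B)/2,np.linalg.norm(A-B)*1e3
def proj(f,P):
    K,D,T=cam(f); T=np.linalg.inv(T); return cv2.projectPoints(np.atleast_2d(np.array(P,float)),cv2.Rodrigues(T[:3,:3])[0],T[:3,3],np.array(K,float),np.array(D,float))[0][:,0]
E
python3 - <<'E'
from h import *
np.set_printoptions(precision=3,suppress=True)
for n in('side','top'):
    snap(n,n+'0.png'); print(cam(n+'0.png')[2])
print(ctrl.state())
E
```

```text
[[ 0.964 -0.195  0.18   0.389]
 [-0.264 -0.652  0.71  -0.615]
 [-0.021 -0.732 -0.681  0.744]
 [ 0.     0.     0.     1.   ]]
[[ 0.002 -0.992  0.129  0.426]
 [-1.     0.     0.02  -0.001]
 [-0.02  -0.129 -0.991  1.191]
 [ 0.     0.     0.     1.   ]]
{'time_s': 0.1, 'joint_pos': array([ 1.03 ,  0.522, -0.036,  1.6  ,  0.021,  1.021, -0.113]), 'joint_vel': array([-0.001, -0.   , -0.001, -0.002,  0.001,  0.   ,  0.   ]), 'tau': array([  0.004, -92.849,   1.984, -37.054,   0.018,   0.005,  -0.   ]), 'tcp_pos': array([ 0.283, -0.557,  0.231]), 'eef_rot': array([ 0.972,  0.233, -0.   , -0.   ]), 'ft_force': array([ 0.125, -1.333, -0.695]), 'moment': array([-0.013,  0.031, -0.006]), 'finger_force': 0.0, 'opening': 0.08527402817520492}
```

View pics/side0.png

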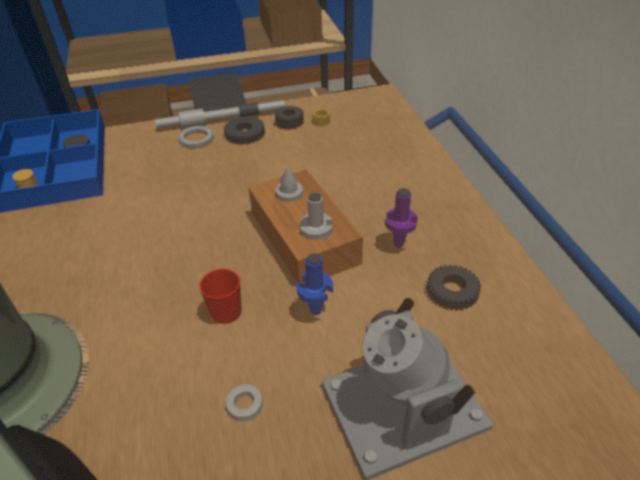

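View pics/top0.png

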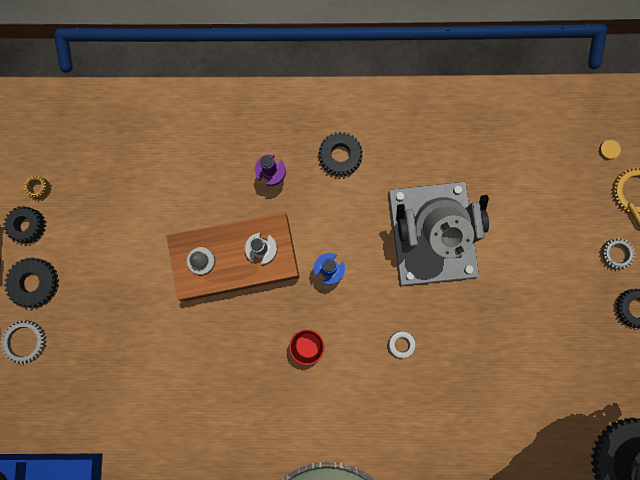

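The candidates are: grey slotted tool in the rack (side 316,215; top 261,248), blue look-alike (side 315,285; top 329,268), purple look-alike (side 402,218; top 269,170), and the pointed dead centre (side 289,183; top 201,261). The grey one with a straight mandrel and slots fits. I'll confirm in a crop, together with the head.

```bash
python3 - <<'E'
from h import *
s=cv2.imread('pics/side0.png');t=cv2.imread('pics/top0.png')
c=lambda im,x,y,w,h:cv2.resize(im[y:y+h,x:x+w],(400,300),interpolation=cv2.INTER_CUBIC)
cv2.imwrite('pics/crop1.png',np.vstack([np.hstack([c(t,221,218,80,60),c(s,276,180,80,60)]),np.hstack([c(t,410,201,80,60),c(s,350,303,80,60)])]))
E
```

```text
(no output)
```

View pics/crop1.png

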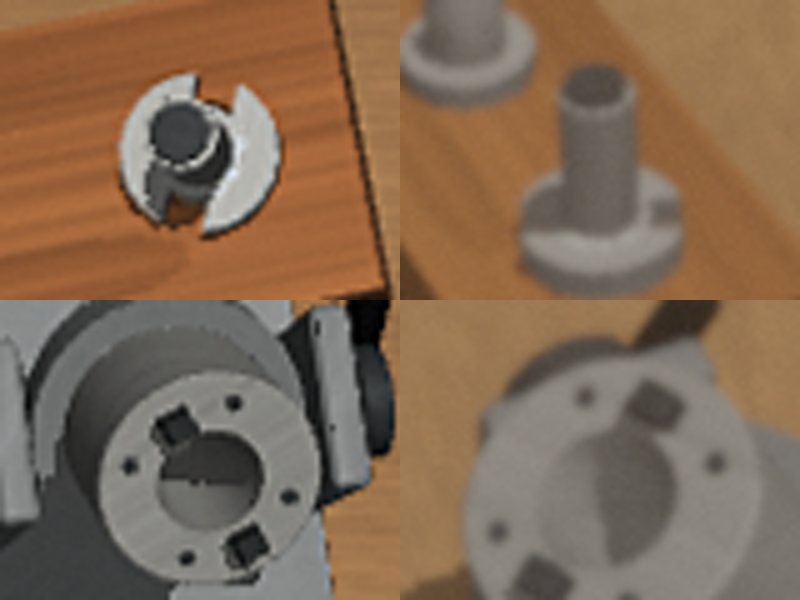

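The crop confirms the grey straight mandrel with a slotted flange in the rack (top 261,248). On the spindle face the dogs are at top (445.6,226.4) and (459.6,250.2), side (401,324.6) and (378.4,359), with four small holes around them.

```bash
python3 - <<'E'
from h import *
np.set_printoptions(precision=4,suppress=True)
T=[(178,427),(248,546),(234,403),(130,466),(188,558),(290,497)]
S=[(655,408),(542,580),(714,462),(586,397),(498,531),(628,597)]
P=[]
for t,s in zip(T,S):
    p,e=tri('top0.png',(410+t[0]/5-.4,201+(t[1]-300)/5-.4),'side0.png',(350+(s[0]-400)/5-.4,303+(s[1]-300)/5-.4)); print(p,e);P.append(p)
P=np.array(P); h=P[2:]; c=h.mean(0); u,s,v=np.linalg.svd(h-c); n=v[2]*np.sign(v[2][2])
print('holes c',c,'n',n,'tilt',np.degrees(np.arccos(n[2])),'az',np.degrees(np.arctan2(n[1],n[0])), 'dog mid',P[:2].mean(0),(P[:2].mean(0)-c)@n)
# base plate corners / cheeks skip. arbor
# flange (top at z=.084), mandrel top ctr z=.146 
print('flange top', onz('top0.png',(221+200/5-.4,218+155/5-.4),.084),'mtop',onz('top0.png',(221+180/5-.4,218+133/5-.4),.146))
print('side mtop',onz('side0.png',(276+196/5-.4,180+85/5-.4),.146))
print('tri',tri('top0.png',(221+180/5-.4,218+133/5-.4),'side0.png',(276+196/5-.4,180+85/5-.4)))
a=onz('top0.png',(221+215/5,218+90/5),.084);b=onz('top0.png',(221+183/5,218+215/5),.084);print('slots',a,b,np.degrees(np.arctan2(*(a-b)[1::-1])))
# rack top edges
hsv=None
print('rack',[onz('top0.png',q,.07) for q in [(167,236),(287,214),(299,276),(179,300)]])
print('centre',onz('top0.png',(201,261),.082))
E
```

```text
[ 0.589  -0.2064  0.1861] 1.2239855460521791
[ 0.5495 -0.2344  0.1653] 1.610360528529566
[ 0.5974 -0.2263  0.1857] 0.6980600693046598
[ 0.5766 -0.1911  0.1766] 1.230216367509521
[ 0.5454 -0.2139  0.1605] 0.9188780515901619
[ 0.5665 -0.2485  0.1708] 1.8095139400840063
holes c [ 0.5714 -0.2199  0.1734] n [-0.439  -0.0145  0.8984] tilt 26.05268712668185 az -178.11176324308101 dog mid [ 0.5692 -0.2204  0.1757] 0.0030678756356412335
flange top [0.5608 0.1314 0.084 ] mtop [0.5614 0.1314 0.146 ]
side mtop [0.5628 0.1301 0.146 ]
tri (array([0.5623, 0.1315, 0.1449]), np.float64(1.590444431144114))
slots [0.5855 0.1251 0.084 ] [0.5365 0.1368 0.084 ] -13.467496448360174
rack [array([0.5876, 0.3188, 0.07  ]), array([0.6316, 0.0816, 0.07  ]), array([0.5085, 0.057 , 0.07  ]), array([0.4616, 0.2908, 0.07  ])]
centre [0.5367 0.2474 0.082 ]
```

```bash
cat >> h.py <<'E'
from scipy.spatial.transform import Rotation as Ro
np.set_printoptions(precision=4,suppress=True)
def toolR(n,az):
    # tool z = -n, tool y as near as possible to the horizontal direction az (deg)
    z=-np.array(n,float)/np.linalg.norm(n); y=np.array([np.cos(np.radians(az)),np.sin(np.radians(az)),0]); y-=y@z*z; y/=np.linalg.norm(y)
    return np.c_[np.cross(y,z),y,z]
def goto(p,R):
    s=ctrl.state(); rv=Ro.from_matrix(R@Ro.from_quat(s['eef_rot']).as_matrix().T).as_rotvec(degrees=True); d=(np.array(p)-s['tcp_pos'])*1e3
    print('move',d.round(1),rv.round(1),'rows',np.linalg.norm(d)/50,np.linalg.norm(rv)/8.59)
E
python3 - <<'E'
from h import *
s=ctrl.state();R=Ro.from_quat(s['eef_rot']).as_matrix();m=ctrl.camera_model('wrist');T=m['pose']
print(R.T@T[:3,:3],R.T@(T[:3,3]-s['tcp_pos']),m['K'])
Rc=R.T@T[:3,:3];tc=R.T@(T[:3,3]-s['tcp_pos'])
n=np.array([-.439,-.0145,.898]);c=np.array([.5714,-.2199,.1734])
for az in(-30,-60):
    Rn=toolR(n,az); campos=c+n*.2; print(az); goto(c - (Rn@Rc)[:,2]*.2-Rn@tc,Rn)
E
```

```text
[[ 0.0013 -0.9463 -0.3233]
 [ 1.      0.0011  0.0008]
 [-0.0005 -0.3233  0.9463]] [ 0.0832  0.0003 -0.144 ] [[373.0952   0.     321.8076]
 [  0.     373.0952 243.117 ]
 [  0.       0.       1.    ]]
-30
move [258.9 320.9 -21.5] [ -6.1 -25.7  29.7] rows 8.25753957265749 4.624571787533316
-60
move [253.3 328.1 -24.1] [  0.7 -26.1   0.5] rows 8.303624566739634 3.0383095577113246
```

Request:
{"fn": "play_rows", "kwargs": {
  "rows": [
    [[0,0,40,0,-8,0],[40,60,40,0,-16,0],[80,100,30,0,-24,0],[120,145,25,0,-26,0],[160,190,20,0,-26,0],[200,240,15,0,-26,0],[236,285,12,0,-26,0],[236,327,12,0,-26,0]]
  ]
}}

```text
time_s: 0.9
tcp_pos: [0.4966, -0.2806, 0.2457]
eef_rot: [0.947, 0.227, 0.219, 0.052]
ft_force: [1.0, -0.0, 0.4]
opening: 0.0857
finger_force: 0.0
```

```bash
python3 - <<'E'
from h import *
s=ctrl.state(); print(s['time_s'],s['tcp_pos'],s['eef_rot'],s['joint_pos'],abs(s['joint_vel']).max())
snap('wrist','w1.png')
E
```

```text
0.9 [ 0.4966 -0.2806  0.2457] [0.9475 0.2271 0.2191 0.0524] [ 0.7817  0.2829 -0.2901  2.0483 -0.3302  0.444  -0.3097] 1.269003649030236
```

View pics/w1.png

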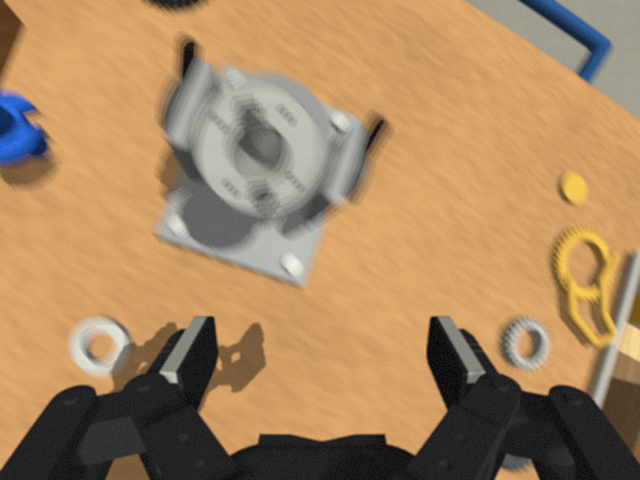

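Blurred: the arm was still moving. Settling, then another shot.

Request:
{"fn": "play_rows", "kwargs": {
  "rows": [
    [[20,30,-10,0,0,0],[20,30,-10,0,0,0],[20,30,-10,0,0,0],[20,30,-10,0,0,0],[20,30,-10,0,0,0]]
  ]
}}

```text
time_s: 1.45
tcp_pos: [0.5146, -0.2533, 0.236]
eef_rot: [0.948, 0.226, 0.219, 0.053]
ft_force: [-0.0, 0.2, -0.5]
opening: 0.0851
finger_force: 0.0
```

```bash
python3 - <<'E'
from h import *
s=ctrl.state(); print(s['time_s'],s['tcp_pos'],s['eef_rot'],s['joint_pos'],abs(s['joint_vel']).max())
im=snap('wrist','w2.png')
c=proj('w2.png',[[.5714,-.2199,.1734]])[0]; print(c)
x,y=(c-[100,75]).astype(int); x=max(x,0);y=max(y,0); print(x,y)
cv2.imwrite('pics/w2c.png',cv2.resize(im[y:y+150,x:x+200,::-1],(800,600),interpolation=cv2.INTER_CUBIC))
E
```

```text
1.45 [ 0.5146 -0.2533  0.236 ] [0.9477 0.2263 0.2187 0.0527] [ 0.6907  0.2931 -0.2707  2.0637 -0.2943  0.3975 -0.4058] 0.0038636829880157085
[289.5028 197.9309]
189 122
```

View pics/w2c.png

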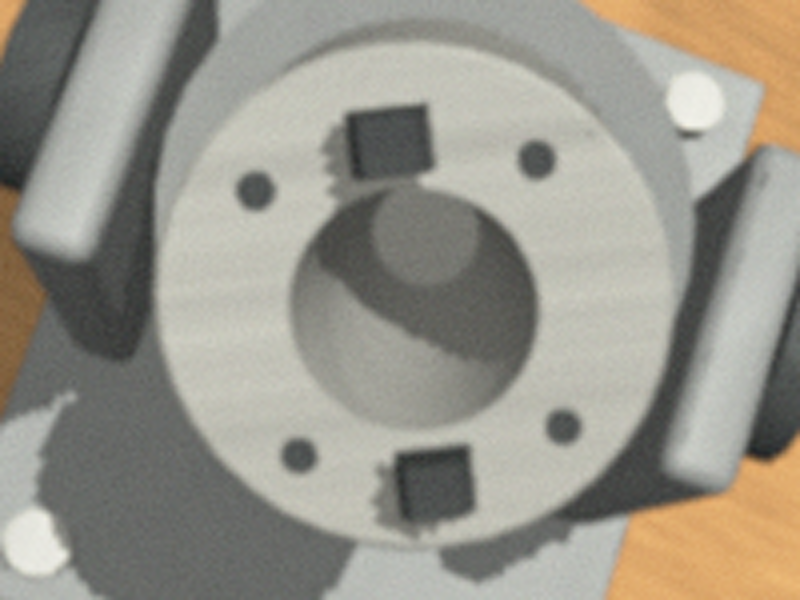

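The crop shows the face clearly. The holes are at crop (256,191), (537,160), (299,456), (563,427), the dog tops at (389,143) and (434,484), and the bore centre at about (414,308).

```bash
python3 - <<'E'
from h import *
px=lambda q:(189+(q[0]+.5)/4-.5,122+(q[1]+.5)/4-.5)
H=[(256,191),(537,160),(563,427),(299,456)]
K,D,T=cam('w2.png')
def rim():  # bore rim
    pass
for r in(.029,.030,.031):
    # ring of 4 at 90deg; order in image clockwise, seen from +z -> decreasing angle
    obj=np.array([[r*np.cos(a),r*np.sin(a),0] for a in -np.pi/2*np.arange(4)])
    ok,rv,tv,er=cv2.solvePnPGeneric(obj,np.array([px(h) for h in H]),np.array(K,float),np.array(D,float),flags=cv2.SOLVEPNP_IPPE)
    for R_,t_,e in zip(rv,tv,er):
        Rw=T[:3,:3]@cv2.Rodrigues(R_)[0]; c=T[:3,:3]@t_[:,0]+T[:3,3]; n=Rw[:,2]
        print(r,c,n,'tilt',np.degrees(np.arccos(n[2])),'az',np.degrees(np.arctan2(-n[1],-n[0])),'zpred',.11+.07*n[2],e)
# distance-consistent: dogs on planes
for tilt,az in((25,1),(26,2),(28,0),(28,5)):
    t,a=np.radians([tilt,az]); n=np.array([-np.sin(t)*np.cos(a),-np.sin(t)*np.sin(a),np.cos(t)]); zc=.11+.07*n[2]
    c=onz('w2.png',px((414,308)),zc); x=np.array([np.cos(t)*np.cos(a),np.cos(t)*np.sin(a),np.sin(t)]);y=np.cross(n,x)
    def onp(q,off):
        o,d=ray('w2.png',px(q)); return o+d*(((c+n*off-o)@n)/(d@n))
    A,B=onp((389,143),.009),onp((434,484),.009); v=A-B
    print(tilt,az,c,'dog ang',np.degrees(np.arctan2(v@y,v@x)),'len',np.linalg.norm(v),'mid off',[(A+B)/2@k-c@k for k in(x,y)],'top',proj('top0.png',[c]),proj('side0.png',[c]), [np.linalg.norm(onp(h,0)-c) for h in H])
E
```

```text
0.029 [ 0.5698 -0.2217  0.179 ] [-0.4395 -0.0514  0.8968] tilt 26.261683214714047 az 6.677122538099015 zpred 0.17277477748858971 [0.0183]
0.029 [ 0.5705 -0.2214  0.1795] [0.0004 0.1023 0.9948] tilt 5.869894739524204 az -90.21110692466175 zpred 0.17963296834867432 [1.0637]
0.03 [ 0.5716 -0.2219  0.1714] [-0.4395 -0.0514  0.8968] tilt 26.261683214714 az 6.67712253809736 zpred 0.17277477748858977 [0.0183]
0.03 [ 0.5723 -0.2216  0.172 ] [0.0004 0.1023 0.9948] tilt 5.869894739523707 az -90.21110692466203 zpred 0.17963296834867437 [1.0637]
0.031 [ 0.5733 -0.2221  0.1639] [-0.4395 -0.0514  0.8968] tilt 26.26168321471396 az 6.677122538096343 zpred 0.17277477748858977 [0.0183]
0.031 [ 0.5741 -0.2218  0.1644] [0.0004 0.1023 0.9948] tilt 5.8698947395224 az -90.21110692466189 zpred 0.17963296834867454 [1.0637]
25 1 [ 0.5717 -0.2215  0.1734] dog ang 32.0748769066473 len 0.05148688603864786 mid off [np.float64(0.00023746205665120534), np.float64(-0.00019213344712315505)] top [[452.6505 236.3883]] [[390.907  342.6836]] [np.float64(0.02939985559251374), np.float64(0.029238488009702423), np.float64(0
[... 385 characters left out ...]
311548676)]
28 0 [ 0.5721 -0.2216  0.1718] dog ang 32.727401860431534 len 0.0523346950808534 mid off [np.float64(0.0006006020837999726), np.float64(-0.0003255726846841389)] top [[452.4715 236.305 ]] [[391.127  343.4295]] [np.float64(0.029609521797406092), np.float64(0.029595868974518526), np.float64(0.030107771735148676), np.float64(0.030990966101545635)]
28 5 [ 0.5721 -0.2216  0.1718] dog ang 28.186584930013865 len 0.05261426536530793 mid off [np.float64(0.000527553984522644), np.float64(-3.400259229346947e-05)] top [[452.4715 236.305 ]] [[391.127  343.4295]] [np.float64(0.029566848041348577), np.float64(0.02955951877789488), np.float64(0.030393676433567832), np.float64(0.0308764964518508)]
```

```bash
python3 - <<'E'
from h import *
goto([.5615,.131,.215],toolR([0,0,1],-30))
a=[onz('top0.png',q,.016) for q in [(389,190),(399,285),(467,182),(478,277)]]
for i in(0,2):
    v=a[i]-a[i+1];print(np.degrees(np.arctan2(v[1],v[0])))
print(onz('top0.png',(329,266),.13))
E
```

```text
move [ 46.8 384.2 -21. ] [-7.5 25.3 32.6] rows 7.752162030789027 4.876406417287812
5.088088405090215
4.653137923683123
[ 0.5227 -0.0017  0.13  ]
```

Request:
{"fn": "play_rows", "kwargs": {
  "rows": [
    [[5,40,20,-2,5,7],[10,90,20,-3,10,13],[20,140,20,-4,15,20],[30,190,20,-5,20,26],[38,240,10,-7,25,32],[42,290,0,-7,25,33],[46,335,-10,-7,25,33],[47,384,-20,-7.5,25.3,32.6]]
  ]
}}

```text
time_s: 2.3
tcp_pos: [0.5624, 0.1278, 0.2163]
eef_rot: [0.866, 0.5, -0.0, -0.0]
ft_force: [0.8, 0.1, 0.7]
opening: 0.0853
finger_force: 0.0
```

Request:
{"fn": "play_rows", "kwargs": {
  "rows": [
    [[0,0,0,0,0,0],[0,0,0,0,0,0],[0,0,0,0,0,0],[0,0,0,0,0,0]]
  ]
}}

```text
time_s: 2.7
tcp_pos: [0.5625, 0.1253, 0.2172]
eef_rot: [0.866, 0.5, -0.0, -0.0]
ft_force: [-1.4, -0.9, 0.8]
opening: 0.0855
finger_force: 0.0
```

```bash
python3 - <<'E'
from h import *
s=ctrl.state(); print(s['time_s'],s['tcp_pos'],s['eef_rot'],s['joint_pos'],abs(s['joint_vel']).max())
im=snap('wrist','w3.png')
c=proj('w3.png',[[.5615,.131,.1]])[0]; print(c)
x,y=np.clip(c-[100,75],0,[440,330]).astype(int); print(x,y)
cv2.imwrite('pics/w3c.png',cv2.resize(im[y:y+150,x:x+200,::-1],(800,600),interpolation=cv2.INTER_CUBIC))
E
```

```text
2.7 [0.5625 0.1253 0.2172] [ 0.866   0.5    -0.0001 -0.    ] [-0.1105  0.4718 -0.2935  1.736   0.1614  0.9577 -0.9907] 0.006104561040412472
[316.3512 229.25  ]
216 154
```

View pics/w3c.png

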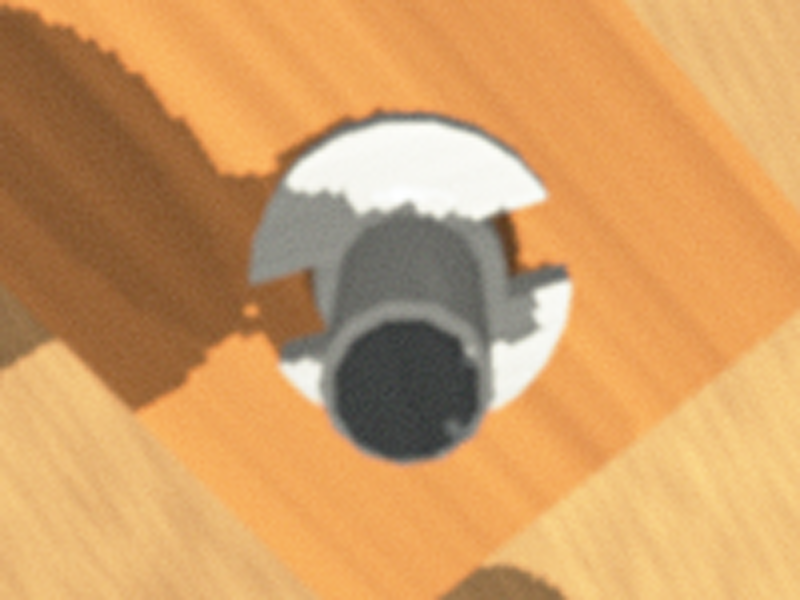

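Slot rim corners on the flange top are at crop (252,281), (547,195), (282,358), (570,282), and the mandrel end centre is at (405,390).

```bash
python3 - <<'E'
from h import *
P=lambda q,z:onz('w3.png',(216+(q[0]+.5)/4-.5,154+(q[1]+.5)/4-.5),z)
a,b,c,d=[P(q,.084) for q in((252,281),(547,195),(282,358),(570,282))]
for u,v in((b,a),(d,c)): print(np.degrees(np.arctan2(*(u-v)[1::-1])),np.linalg.norm(u-v))
print('width',np.linalg.norm(a-c),np.linalg.norm(b-d),'c',(a+b+c+d)/4,'tip',P((405,390),.146))
goto([*((P((405,390),.146))[:2]),.097],toolR([0,0,1],-30))
E
```

```text
-13.265113084531317 0.05899239827376395
-14.478678336274125 0.05818465228278845
width 0.016590561658326595 0.01781391529182086 c [0.5626 0.1301 0.084 ] tip [0.5622 0.1304 0.146 ]
move [  -0.2    4.8 -120.2] [-0. -0. -0.] rows 2.4059438098634427 0.002477415275137421
```

Request:
{"fn": "play_rows", "kwargs": {
  "rows": [
    [[0,5,-10,0,0,0],[0,5,-55,0,0,0],[0,5,-100,0,0,0],[0,5,-122,0,0,0],[0,5,-122,0,0,0],[0,5,-122,0,0,0]]
  ]
}}

```text
time_s: 3.35
tcp_pos: [0.5622, 0.1322, 0.0952]
eef_rot: [0.865, 0.501, -0.0, -0.0]
ft_force: [-0.5, -0.3, 1.4]
opening: 0.0855
finger_force: 0.0
```

Request:
{"fn": "play_rows", "kwargs": {
  "rows": [
    [[0,0,0,0,0,0],[0,0,0,0,0,0],[0,0,0,0,0,0],[0,0,0,0,0,0],[0,0,0,0,0,0],[0,0,0,0,0,0],[0,0,0,0,0,0],[0,0,0,0,0,0]]
  ],
  "grip": 0,
  "newtons": 90
}}

```text
time_s: 4.15
tcp_pos: [0.5627, 0.132, 0.0957]
eef_rot: [0.865, 0.501, 0.0, 0.0]
ft_force: [-0.8, -1.9, 8.7]
opening: 0.0263
finger_force: 87.7
```

Request:
{"fn": "play_rows", "kwargs": {
  "rows": [
    [[0,0,20,0,0,0],[0,0,60,0,0,0],[0,0,105,0,0,0],[0,0,150,0,0,0],[0,0,190,0,0,0],[0,0,190,0,0,0],[0,0,190,0,0,0]]
  ]
}}

```text
time_s: 4.85
tcp_pos: [0.5618, 0.1319, 0.2847]
eef_rot: [0.865, 0.501, -0.0, -0.0]
ft_force: [-0.8, -1.0, -8.2]
opening: 0.0263
finger_force: 90.5
```

```bash
cat >> h.py <<'E'
def frame(tilt=26.2,az=5.8):
    t,a=np.radians([tilt,az]); n=np.array([-np.sin(t)*np.cos(a),-np.sin(t)*np.sin(a),np.cos(t)])
    x=np.array([np.cos(t)*np.cos(a),np.cos(t)*np.sin(a),np.sin(t)]); return np.c_[x,np.cross(n,x),n]
C=np.array([.5719,-.2216,.1728])
# tool-to-arbor transform at grasp: tool down y az -30 (measured quat), slots -13.9 deg, arbor origin at (.5624,.1303,.070)
Rg=Ro.from_quat([.865,.501,0,0]).as_matrix(); Pg=np.array([.5627,.132,.0957])
G_R=Rg.T@Ro.from_euler('z',-13.9,degrees=True).as_matrix(); G_t=np.array([0,0,.0257])
def target(h,ang,F=frame(),C=C):
    RA=F@Ro.from_euler('z',ang,degrees=True).as_matrix(); RT=RA@G_R.T; return C+F[:,2]*h-RT@G_t,RT
E
python3 - <<'E'
from h import *
s=ctrl.state(); print(s['time_s'],s['tcp_pos'],s['eef_rot'],s['joint_pos'],s['opening'],s['ft_force'],s['moment'])
# slip check: side view of arbor
im=snap('side','s4.png')
for a in(28,28-180): 
    p,R=target(.075,a); print(a,p); goto(p,R)
c=proj('s4.png',[s['tcp_pos']])[0]; x,y=(c-[60,60]).astype(int);print(x,y)
cv2.imwrite('pics/s4c.png',cv2.resize(im[y:y+120,x:x+160,::-1],(800,600),interpolation=cv2.INTER_CUBIC))
print([proj('s4.png',[s['tcp_pos']-np.array([0,0,k])])-[[x,y]] for k in(.0257,.0117,.0807)])
E
```

```text
4.85 [0.5618 0.1319 0.2847] [ 0.8654  0.501  -0.0002 -0.0002] [-0.1098  0.4061 -0.3074  1.654   0.1339  1.1029 -0.9756] 0.026307254259235892 [-0.789  -0.9584 -8.2311] [-0.0073  0.0603  0.0088]
28 [ 0.5277 -0.2261  0.2632]
move [ -33.7 -357.8  -20.5] [ -8.3 -25.8  46.9] rows 7.20016313687795 6.301717405687155
-152 [ 0.5277 -0.2261  0.2632]
move [ -33.7 -357.8  -20.5] [  31.2  -10.3 -129.5] rows 7.20016313687795 15.554395199290521
251 66
[array([[60.6263, 74.6387]]), array([[60.3023, 67.0779]]), array([[ 61.8319, 102.8038]])]
```

View pics/s4c.png

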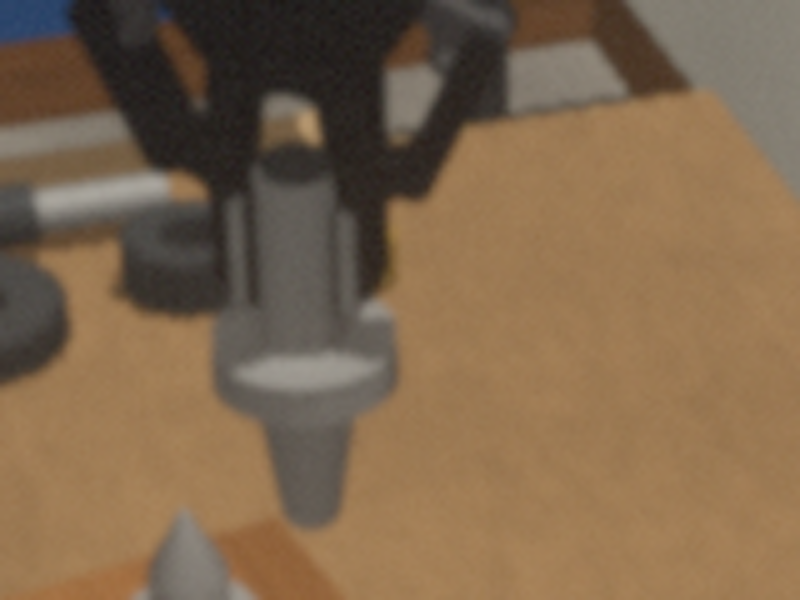

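The arbor is held upright, shank tip at crop (312,515) as predicted (309,514), so it has not slipped.

Request:
{"fn": "play_rows", "kwargs": {
  "rows": [
    [[-5,-40,10,-1,-4,7],[-10,-90,10,-2,-8,14],[-15,-140,10,-3.5,-11,20],[-20,-190,10,-5,-15,27],[-30,-240,10,-6,-19,34],[-35,-290,5,-7,-23,41],[-40,-335,2,-8,-25,46],[-45,-359,2,-8.3,-25.8,46.9]]
  ]
}}

```text
time_s: 5.7
tcp_pos: [0.5255, -0.1645, 0.2866]
eef_rot: [0.597, 0.774, 0.145, 0.151]
ft_force: [0.1, 1.1, -5.6]
opening: 0.0262
finger_force: 90.8
```

Request:
{"fn": "play_rows", "kwargs": {
  "rows": [
    [[0,0,0,0,0,0],[0,0,0,0,0,0],[0,0,0,0,0,0]]
  ]
}}

```text
time_s: 6.0
tcp_pos: [0.5267, -0.1625, 0.2877]
eef_rot: [0.598, 0.773, 0.145, 0.151]
ft_force: [-0.1, 1.0, -5.4]
opening: 0.0261
finger_force: 90.7
```

```bash
python3 - <<'E'
from h import *
s=ctrl.state(); print(s['time_s'],s['tcp_pos'],s['joint_pos'],s['opening'],s['ft_force'],s['moment'])
for h in(.075,.06,.05): goto(*target(h,28))
E
```

```text
6.0 [ 0.5267 -0.1625  0.2877] [ 0.6464  0.1959 -0.414   2.03   -0.1311  0.5393  0.6079] 0.026101704560919717 [-0.1272  1.0256 -5.3933] [-0.105   1.0644  0.046 ]
move [  0.9 -63.6 -24.5] [-1.3 -2.2  3. ] rows 1.3638517482891424 0.4572279963239432
move [  7.5 -63.  -38. ] [-1.3 -2.2  3. ] rows 1.4780861121238944 0.4572279963239432
move [ 11.9 -62.5 -46.9] [-1.3 -2.2  3. ] rows 1.5815087302578033 0.4572279963239432
```

Request:
{"fn": "play_rows", "kwargs": {
  "rows": [
    [[-5,-35,-5,-1.3,-2.2,3],[1,-63,-12,-1.3,-2.2,3],[1,-63.6,-24.5,-1.3,-2.2,3],[1,-63.6,-24.5,-1.3,-2.2,3],[1,-63.6,-24.5,-1.3,-2.2,3]]
  ]
}}

```text
time_s: 6.5
tcp_pos: [0.5283, -0.2255, 0.2641]
eef_rot: [0.573, 0.788, 0.152, 0.169]
ft_force: [0.5, 0.2, -6.2]
opening: 0.026
finger_force: 90.8
```

```bash
python3 - <<'E'
from h import *
s=ctrl.state(); print(s['time_s'],s['tcp_pos'],s['opening'],s['ft_force'],s['moment'])
goto(*target(.075,28))
RT=Ro.from_quat(s['eef_rot']).as_matrix(); RA=RT@G_R; o=s['tcp_pos']+RT@G_t; F=frame()
print('arbor in nose mm',F.T@(o-C)*1e3, 'rot',Ro.from_matrix(F.T@RA).as_rotvec(degrees=True))
im=[]
for f,n in(('s5.png','side'),('w5.png','wrist')):
    i=snap(n,f); c=proj(f,[C+F[:,2]*.05])[0]; x,y=np.clip(c-[60,90],0,[520,300]).astype(int)
    print(f,x,y,'nose',(proj(f,[C])[0]-[x,y])*[3.33,3.33],'tip',(proj(f,[o-RA[:,2]*.055])[0]-[x,y])*3.33)
    im.append(cv2.resize(i[y:y+180,x:x+120,::-1],(400,600),interpolation=cv2.INTER_CUBIC))
cv2.imwrite('pics/c5.png',np.hstack(im))
E
```

```text
6.5 [ 0.5283 -0.2255  0.2641] 0.026041762615702638 [ 0.4555  0.2429 -6.2055] [-0.0464  1.0817  0.0423]
move [-0.6 -0.6 -0.9] [-0.   0.1 -0.1] rows 0.02543963823444113 0.01758450532505781
arbor in nose mm [ 1.0565  0.6007 75.5085] rot [ 0.0324 -0.1065 28.1033]
s5.png 316 235 nose [249.8387 359.6705] tip [232.6645 333.8829]
w5.png 258 180 nose [201.3932 206.3808] tip [207.3802 238.5568]
```

View pics/c5.png

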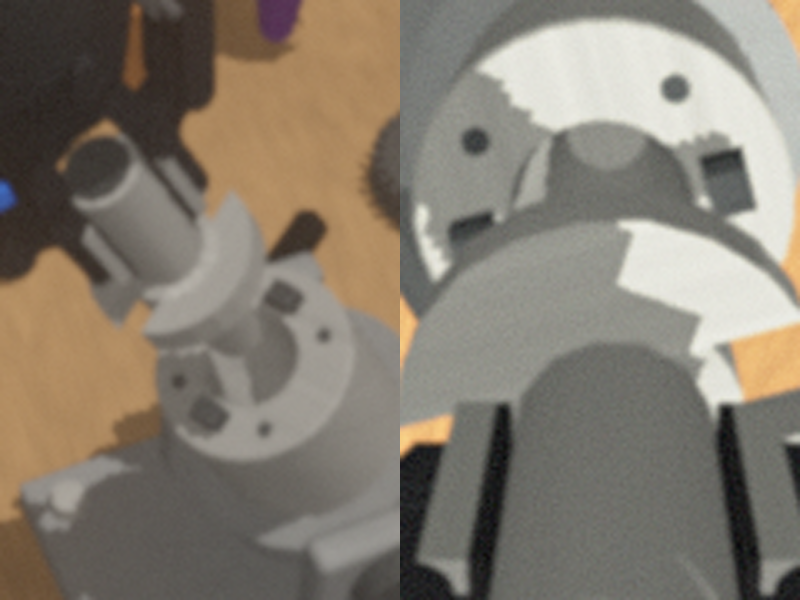

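The left panel (side) shows the shank tip poised over the bore; the right panel (wrist) shows the slots roughly over the dogs. Inserting down to about 20 mm from the face.

Request:
{"fn": "play_rows", "kwargs": {
  "rows": [
    [[3,0,-8,0,0,0],[7,0.2,-16,0,0,0],[11,0.6,-25,0,0,0],[15,1,-34,0,0,0],[20,1.5,-43,0,0,0],[23.5,1.9,-50.3,0,0,0],[23.5,1.9,-50.3,0,0,0]]
  ]
}}

```text
time_s: 7.3
tcp_pos: [0.5516, -0.2246, 0.2126]
eef_rot: [0.573, 0.787, 0.152, 0.169]
ft_force: [-0.3, 0.0, -5.6]
opening: 0.0264
finger_force: 90.8
```

```bash
cat >> h.py <<'E'
def rep():
    s=ctrl.state(); RT=Ro.from_quat(s['eef_rot']).as_matrix(); RA=RT@G_R; o=s['tcp_pos']+RT@G_t; F=frame()
    print(s['time_s'],'arbor in nose mm',F.T@(o-C)*1e3, 'rot',Ro.from_matrix(F.T@RA).as_rotvec(degrees=True),'F nose',F.T@s['ft_force'],'M',F.T@s['moment'])
E
python3 -c "
from h import *
rep(); goto(*target(.011,28))"
```

```text
7.3 arbor in nose mm [-0.7778 -0.9082 19.0282] rot [ 0.019  -0.0767 28.0342] F nose [-2.7513  0.0453 -4.9157] M [-0.0165  1.1271 -0.04  ]
move [ 4.2  1.4 -6.8] [-0.   0.1 -0. ] rows 0.16243187998213596 0.009937112616604573
```

Request:
{"fn": "play_rows", "kwargs": {
  "rows": [
    [[1.5,1,-2,0,0,0],[3,1.2,-4.5,0,0,0],[4.2,1.4,-6.8,0,0,0],[4.2,1.4,-6.8,0,0,0]]
  ]
}}

```text
time_s: 7.7
tcp_pos: [0.5558, -0.2236, 0.207]
eef_rot: [0.573, 0.787, 0.152, 0.17]
ft_force: [0.2, -0.7, -6.5]
opening: 0.0261
finger_force: 90.6
```

```bash
python3 -c "
from h import *
rep(); goto(*target(.006,28))"
```

```text
7.7 arbor in nose mm [ 0.562  -0.3974 12.1212] rot [-0.0682 -0.1238 28.0381] F nose [-2.7436 -0.6871 -5.9204] M [ 0.0341  1.1563 -0.0052]
move [ 2.2  0.6 -5.7] [ 0.   0.1 -0. ] rows 0.12306833532605005 0.016887074466221192
```

Request:
{"fn": "play_rows", "kwargs": {
  "rows": [
    [[0.7,0.1,-1.4,0,0,0],[1.3,0.2,-2.7,0,0,0],[2,0.3,-4,0,0,0],[2,0.3,-4,0,0,0]]
  ]
}}

```text
time_s: 8.1
tcp_pos: [0.5577, -0.2232, 0.2029]
eef_rot: [0.573, 0.787, 0.152, 0.17]
ft_force: [-1.0, 0.1, -6.9]
opening: 0.0257
finger_force: 90.6
```

```bash
python3 -c "
from h import *
rep(); goto(*target(.004,28))"
```

```text
8.1 arbor in nose mm [ 0.4671 -0.2013  7.5883] rot [-0.0503 -0.112  28.0358] F nose [-3.9179  0.1896 -5.7605] M [0.1946 1.3021 0.0027]
move [ 1.2  0.3 -3.4] [ 0.   0.1 -0. ] rows 0.0723415080535097 0.014755080486499258
```

Request:
{"fn": "play_rows", "kwargs": {
  "rows": [
    [[0.4,0,-0.9,0,0,0],[0.9,0.1,-1.8,0,0,0],[0.9,0.1,-1.8,0,0,0]]
  ]
}}

```text
time_s: 8.4
tcp_pos: [0.5585, -0.223, 0.201]
eef_rot: [0.573, 0.787, 0.152, 0.17]
ft_force: [-1.7, 2.2, -7.3]
opening: 0.026
finger_force: 91.1
```

```bash
python3 -c "
from h import *
rep()"
```

```text
8.4 arbor in nose mm [ 0.4078 -0.0686  5.5955] rot [-0.0391 -0.1053 28.0427] F nose [-4.4755  2.4029 -5.8882] M [ 0.6368  1.6706 -0.0506]
```

Request:
{"fn": "play_rows", "kwargs": {
  "rows": [
    [[-0.4,0.6,-0.2,0,0,0],[0.1,0.6,-1.1,0,0,0],[0.5,0.6,-2,0,0,0],[0.5,0.6,-2,0,0,0]]
  ]
}}

```text
time_s: 8.8
tcp_pos: [0.5591, -0.2226, 0.1991]
eef_rot: [0.573, 0.787, 0.152, 0.17]
ft_force: [-1.5, 0.4, -5.9]
opening: 0.0265
finger_force: 90.6
```

```bash
python3 -c "
from h import *
rep()"
```

```text
8.8 arbor in nose mm [0.1933 0.2363 3.597 ] rot [-0.065  -0.1204 28.0359] F nose [-3.928   0.5445 -4.5959] M [ 0.3505  1.5227 -0.0394]
```

Request:
{"fn": "play_rows", "kwargs": {
  "rows": [
    [[-0.2,0.3,-0.1,0,0,0],[0.2,0.3,-1,0,0,0],[0.6,0.4,-1.9,0,0,0],[0.6,0.4,-1.9,0,0,0]]
  ]
}}

```text
time_s: 9.2
tcp_pos: [0.5598, -0.2223, 0.1973]
eef_rot: [0.573, 0.787, 0.152, 0.17]
ft_force: [-0.7, 0.2, -6.0]
opening: 0.0263
finger_force: 90.6
```

```bash
python3 -c "
from h import *
rep()"
```

```text
9.2 arbor in nose mm [-0.0121  0.5485  1.6134] rot [-0.0687 -0.1255 28.0339] F nose [-3.2413  0.2916 -5.0999] M [0.2693 1.3826 0.0222]
```

Request:
{"fn": "play_rows", "kwargs": {
  "rows": [
    [[0.4,0.1,-0.9,0,0,0],[0.7,0.1,-1.4,0,0,0],[0.9,0.1,-1.8,0,0,0],[0.9,0.1,-1.8,0,0,0]]
  ]
}}

```text
time_s: 9.6
tcp_pos: [0.5603, -0.2221, 0.1958]
eef_rot: [0.573, 0.787, 0.152, 0.17]
ft_force: [-11.0, 2.1, 6.4]
opening: 0.0257
finger_force: 93.1
```

```bash
python3 -c "
from h import *
rep()"
```

```text
9.6 arbor in nose mm [-0.1373  0.627   0.076 ] rot [-0.0697 -0.1093 28.0388] F nose [-6.8174  3.2002 10.4566] M [ 0.8655  2.0114 -0.0173]
```

Request:
{"fn": "play_rows", "kwargs": {
  "rows": [
    [[0.2,0.1,-0.5,0,0,0],[0.4,0.1,-1,0,0,0],[0.4,0.1,-1,0,0,0],[0.4,0.1,-1,0,0,0]]
  ]
}}

```text
time_s: 10.0
tcp_pos: [0.5604, -0.2223, 0.1956]
eef_rot: [0.573, 0.787, 0.151, 0.17]
ft_force: [-28.6, 5.0, 27.2]
opening: 0.0264
finger_force: 96.1
```

```bash
python3 - <<'E'
from h import *
rep(); F=frame(); s=ctrl.state(); RT=Ro.from_quat(s['eef_rot']).as_matrix(); o=s['tcp_pos']+RT@G_t
im=[]
for f,n in(('s6.png','side'),('w6.png','wrist')):
    i=snap(n,f); c=proj(f,[C])[0]; x,y=np.clip(c-[50,75],0,[540,330]).astype(int); print(x,y)
    im.append(cv2.resize(i[y:y+150,x:x+100,::-1],(400,600),interpolation=cv2.INTER_CUBIC))
cv2.imwrite('pics/c6.png',np.hstack(im))
E
```

```text
10.0 arbor in nose mm [-0.2174  0.4722 -0.0996] rot [-0.1106 -0.105  28.0407] F nose [-13.0617   7.8269  36.7635] M [ 1.8314  2.6866 -0.0338]
341 268
270 216
```

View pics/c6.png

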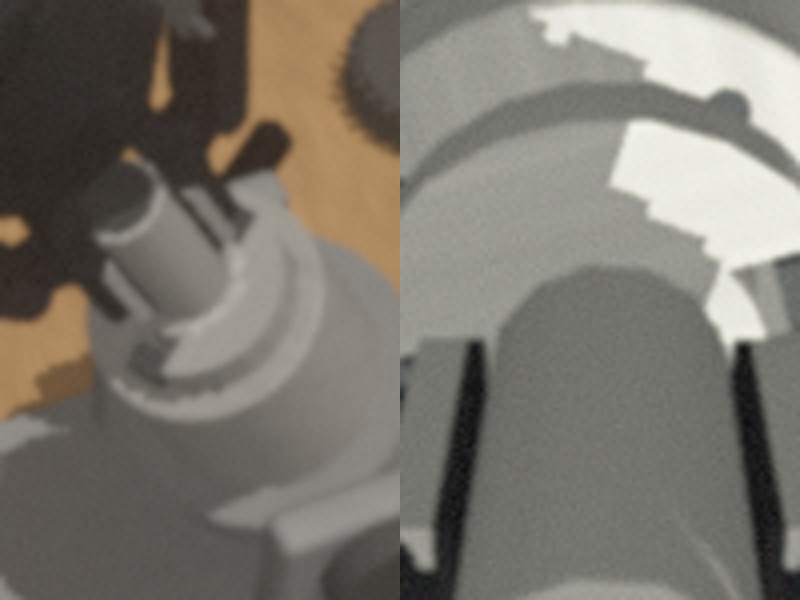

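The flange sits flat on the face with a dog visible in its slot (left crop at 150,355), and there is a stiff 40 N stop at height 0: home. Relieving, releasing, retreating along the axis.

Request:
{"fn": "play_rows", "kwargs": {
  "rows": [
    [[-0.2,0,0.5,0,0,0],[-0.4,0,1,0,0,0],[-0.4,0,1,0,0,0]]
  ]
}}

```text
time_s: 10.4
tcp_pos: [0.5603, -0.2222, 0.1958]
eef_rot: [0.573, 0.787, 0.152, 0.17]
ft_force: [-11.9, 2.3, 5.1]
opening: 0.0261
finger_force: 91.6
```

```bash
python3 -c "
from h import *
rep()"
```

```text
10.4 arbor in nose mm [-0.1479  0.5851  0.0864] rot [-0.0815 -0.1099 28.0322] F nose [-8.13    3.4829  9.6815] M [0.7682 1.9654 0.0128]
```

Request:
{"fn": "play_rows", "kwargs": {
  "rows": [
    [[0,0,0,0,0,0],[0,0,0,0,0,0],[0,0,0,0,0,0],[0,0,0,0,0,0],[0,0,0,0,0,0],[0,0,0,0,0,0],[0,0,0,0,0,0]]
  ],
  "grip": 1
}}

```text
time_s: 11.1
tcp_pos: [0.5607, -0.2221, 0.1956]
eef_rot: [0.573, 0.787, 0.152, 0.17]
ft_force: [-0.3, -0.1, -0.4]
opening: 0.0852
finger_force: 0.0
```

Request:
{"fn": "play_rows", "kwargs": {
  "rows": [
    [[-5,-0.5,10,0,0,0],[-14,-1.5,28,0,0,0],[-26,-3,54,0,0,0],[-44,-4.5,90,0,0,0],[-58,-6,120,0,0,0],[-58,-6,120,0,0,0],[-58,-6,120,0,0,0]]
  ]
}}

```text
time_s: 11.8
tcp_pos: [0.5024, -0.2285, 0.3166]
eef_rot: [0.573, 0.787, 0.151, 0.171]
ft_force: [0.1, -0.0, -1.0]
opening: 0.0856
finger_force: 0.0
```

```bash
python3 - <<'E'
from h import *
rep(); F=frame()
im=[]
for f,n in(('s7.png','side'),('w7.png','wrist')):
    i=snap(n,f); c=proj(f,[C])[0]; x,y=np.clip(c-[50,75],0,[540,330]).astype(int)
    print(f,x,y,'axis end / origin px in crop',[(proj(f,[C+F[:,2]*h])[0]-[x,y])*4 for h in(.076,.014)])
    im.append(cv2.resize(i[y:y+150,x:x+100,::-1],(400,600),interpolation=cv2.INTER_CUBIC))
cv2.imwrite('pics/c7.png',np.hstack(im))
E
```

```text
11.8 arbor in nose mm [  0.8867   0.1451 134.1326] rot [-0.188  -0.1608 28.035 ] F nose [-0.3005 -0.0286 -0.9139] M [-0.0272  0.4157  0.0333]
s7.png 341 268 axis end / origin px in crop [array([110.4894, 192.3757]), array([184.6491, 281.4652])]
w7.png 269 145 axis end / origin px in crop [array([203.0149, 426.1671]), array([203.6711, 319.3608])]
```

View pics/c7.png

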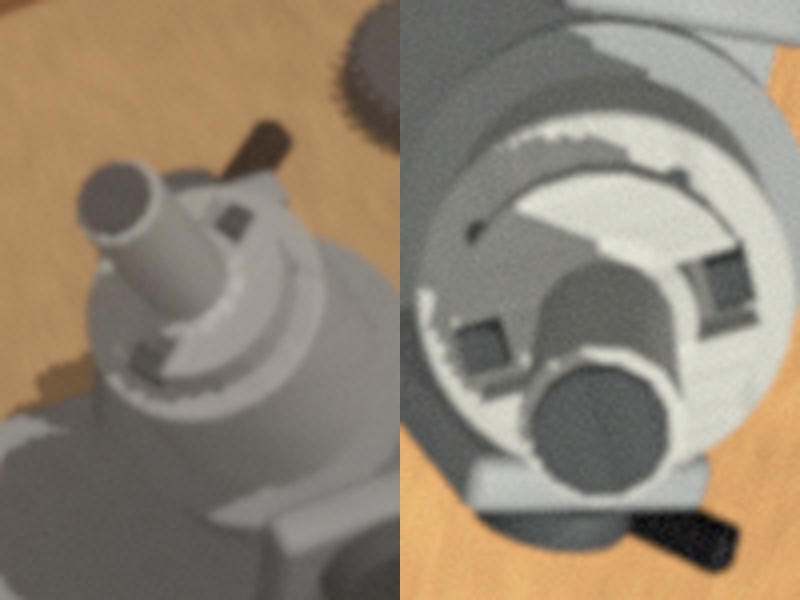

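Both dogs sit inside the slots (wrist crop 485,345 and 728,280). The mandrel end is within 2 px of the predicted home position, and the gripper is clear.

```bash
python3 -c "
from plant import ctrl
print(ctrl.close_job())"
```

```text
the job is handed in; nothing more can be done
None
```

The gear arbor is home in the tilted spindle with both drive dogs in its flange slots. It is released, the gripper is clear, and I handed the job in at about 12 s of the 61 s allowed; the dead centre and the bench parts were not touched.

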